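# Sort the spare parts into the colour-coded trays

### The arm

A 6-joint arm with a two-finger parallel gripper is mounted at the origin on a cart in front of the work surface, level with it; the furniture and walls round the work are solid. World frame = base frame: x ahead of the robot, y to its left, z up, the work surface at z = 0. Lengths are in mm, angles in rad, forces in N, time in s.
With the tool pointing down it reaches from about 275 to 750 mm from the base axis. Payload 10.2 kg.
Tool frame: the origin (TCP) lies at the very end of the fingers, on their centre line; the grasp point (between the pads) lies 19 mm behind it; z points along the fingers, y is the line along which they close (so a half turn about z gives the same grasp; the last joint's range is limited). The gripper opens to 85 mm and grips with 20 to 120 N. Pads are 22 mm wide; open, the fingers measure 114 mm over their backs; the gripper's body (76 mm by 85 mm) begins 54 mm behind the grasp point. The pads swing forward as they close: fully open they stand 13 mm farther back than shut.
Start: joints at [1.124, 0.313, 1.498, -0, 1.331, -0.223], TCP at [116.529, 511.91, 231.294] pointing down, gripper open.
Joint ranges: [-2.94, 2.94], [-0.97, 2.17], [0.19, 2.56], [-1.23, 4.37], [0.02, 3.11], [-2.88, 2.88]. Speed limits (rad/s): [2.39, 2.39, 3.01, 3.14, 3.14, 3.14].

### API

Orientations are given as a unit quaternion [w, x, y, z].
In Python, from rig import ctrl gives the robot as it stands.
- The arm moves only by the tool step_arm, never from a script. Its argument "increments" is a list of rows, each a list of 3 entries, a list of its own where there are three numbers: the shift along the tool's x, y, z in cm, then the turn, a rotation vector about the tool's x, y, z in degrees, then the opening in per cent of the stroke, from 0 (shut) to 100 (fully open). A call has 1 to 8 rows; each row is the pose to reach, as a shift and turn from the pose commanded when the call began, along the tool's axes at that moment; what a row does not reach only later rows make up. A row lasts 1/8 s, in which the tool goes at most 62.5 mm and 10.7 degrees, less where a joint would pass 70% of its speed; a pose out of reach is approached as far as the arm can. A call with a gripper value outside its range is refused whole. The fingers move at their own pace and stop on an object; "squeeze" is the grip in N (left out, the last holds). Time passes only in rows, so rows that repeat a pose let the fingers close. It gives the time, the measured TCP pose, the force, the opening and the grip force at its end, in the units of the state.
- ctrl.sense(): the state, without advancing time (a new reading comes with each control period).
- ctrl.capture(name): name is "scene" or "top" or "wrist"; returns a dict with "img" (400x640x3 uint8, red, green, blue), "fx", "fy", "cx", "cy" (pixels), "k1" (the pictures are not rectified: a ray, as slopes to the right and down, at radius r is drawn at 1 + k1 r^2 times it, then the intrinsics apply), "extrinsics" (4x4, takes a point from camera to world coordinates). Camera axes: x right, y down, z forward; pixel columns grow to the right and rows downward; lengths in mm; the calibration is good to about 2 mm. A picture is of the moment at which its call begins. There is no depth.
- ctrl.finish_job(): hands the job in; it is judged then, once.
The state is a dict: "time_s": time; "joints": joint angles; "dq": joint speeds; "tau": joint torques, N m; "eef_pos": TCP position; "ee_rot": TCP orientation; "force": force on the tool from outside, world axes, zero at the start; "wrist_torque": the same for the moment, N m; "grip_width": opening from 0.0 (shut) to 1.0 (fully open); "grip_force": force on a finger pad.
Only numpy, scipy, OpenCV 4.12 (cv2) and the standard library are available. Lean on these libraries where they do the work, as an engineer would, in place of code of your own. Each camera call takes 0.05 s, during which the arm holds its last target. There are 200 camera calls.

### The job

Sort the loose parts into the shallow trays: the green and the orange terminal block go in the blue tray, one in each bay; the black relay and the big round capacitor in the yellow tray, one in each bay; the fuse carton in the red tray. Set each part flat on the tray floor, the same way up as it stands now. Leave the heatsink and the red crocodile clip lying where they are.

Things in the scene. Friction and masses are not known exactly. Their poses are not given: they have to be found in the camera images.
- plug_green_mid (a point): Green pluggable terminal block, a small block 15 x 30 x 14 mm (screw heads to 16 mm) lying loose on the bench, 6 poles. Point: centre of the block, 7 mm above its underside. Its long side is its y axis, z up; grasp across the 15 mm (x axis).
- plug_orange_mid (a point): Orange pluggable terminal block, 15 x 20 x 14 mm (screw heads to 16 mm), 4 poles. Point: centre of the block, 7 mm above its underside. Its long side is its y axis, z up; grasp across the 15 mm (x axis).
- relay_a_mid (a point): Black rectangular relay with small metal pins at one end, housing 16 (x) x 29 (y) x 24 (z) mm. Point: centre of the housing, 12 mm above its underside. z up; grasp across the 16 mm (x axis).
- cap_can_mid (a point): Large black round capacitor can standing upright, 31 mm in diameter, 32 mm tall, thin leads sticking out on one side along its y axis. Point: centre of the can, 16 mm above its underside. z up; grasp across the diameter along its x axis, clear of the leads.
- fuse_box_mid (a point): Small cream carton with a red band (a box of fuses), 30 (x) x 56 (y) x 22 (z) mm. Point: its centre, 11 mm above its underside. z up; grasp across the 30 mm (x axis).
- tray_blue: Blue two-bay tray, fixed, 126 (x) x 146 (y) x 14 mm, rim to 16.5. Origin: centre of its underside, z up, x along the divider away from the label holder on the front wall. Walls and divider (on y = 0) 3 mm thick, 14 high; inner floor 3 mm above the underside. Bays 120 (x) x 68 (y) mm, centred on (0, +36) and (0, -36). For the two terminal blocks.
- tray_yellow: Yellow two-bay tray, fixed, 126 (x) x 146 (y) x 14 mm, rim to 16.5. Origin: centre of its underside, z up, x along the divider away from the label holder on the front wall. Walls and divider (on y = 0) 3 mm thick, 14 high; inner floor 3 mm above the underside. Bays 120 (x) x 68 (y) mm, centred on (0, +36) and (0, -36). For the relay and the capacitor.
- tray_red: Red parts tray, fixed to the bench, of the same outer size, walls and floor as the two-bay trays but with no divider: one bay 120 (x) x 140 (y) mm centred on its origin. Origin: centre of its underside; z up; x away from the label holder on its front wall. For the fuse carton.
- heatsink_mid (a point): Bystander, leave alone: light-grey aluminium heatsink with upright fins, loose, 35 (x) x 50 (y) x 25 (z) mm, lying among the parts. Point: its centre, 12.5 mm above its underside.
- clip_red_mid (a point): Bystander, leave alone: red crocodile clip with metal jaws, loose, 15 (x) x 51 (y) x 11 mm, lying among the parts. Point: centre of the red boot, 5.5 mm above the bench; the boot covers 16 mm either way along y, and the bare jaws stick out from it towards -y.
There are look-alikes about, which are no part of the job. Leave any pink look-alike of the part that bears fuse_box_mid alone.

How it is judged:
By the outcome, as a careful person would: the job done as asked, in the order asked, and still so for the second after the job is handed in, with the robot touching nothing.
It also fails if it takes over 102 s, if anything falls off the work surface, if the arm or the gripper's body presses on something with over 40 N, if the wrist force passes 120 N, or if a joint passes its speed limit or range.

## Working session

There is one attempt and no reset: what is moved stays moved. The work goes in short steps, Python scripts to look and compute and a tool call to move; the robot and the scene stay as the last step left them, time stands still between calls to the robot, and variables do not carry over. Pictures are saved under pics/ and viewed, at most 17 in all, crops included, and the job is handed in when it is done.

Besides the shell and the picture viewer there is one more tool, called after ">>>" as name(argument=value, ...) on one line, values as JSON. step_arm: Moves the arm, as the interface text tells. Its arguments: {"type":"object","properties":{"increments":{"type":"array"},"squeeze":{"type":"number"}},"required":["increments"]}

```bash
ls; mkdir -p pics
python3 - <<'E'
from rig import ctrl
import cv2,numpy as np
s=ctrl.sense();print(s)
for n in("top","scene"):
    c=ctrl.capture(n);cv2.imwrite(f"pics/{n}0.png",c["img"][:,:,::-1])
    np.savez(f"{n}0.npz",**c)
    print(n,c["fx"],c["fy"],c["cx"],c["cy"],c["k1"],np.round(c["extrinsics"],3).tolist())
E
```

```text
pics
{'time_s': 0.0, 'joints': array([ 1.12360435e+00,  3.13430752e-01,  1.49847866e+00, -1.73304768e-05,
        1.33098761e+00, -2.23434149e-01]), 'dq': array([ 0.00032109, -0.00011636,  0.00103771,  0.00088741,  0.00115858,
       -0.00017696]), 'tau': array([-7.61497608e-05, -4.12244332e+01, -2.59760177e+01, -5.67476161e-05,
        3.74759300e-03, -3.20469360e-05]), 'eef_pos': array([116.40845583, 511.65365304, 230.72927403]), 'ee_rot': array([-2.06664281e-04,  1.11643591e-01,  9.93748098e-01, -6.18633512e-04]), 'force': array([ 0.06482938, -0.78772108,  0.41143971]), 'wrist_torque': array([ 0.02490919,  0.04907387, -0.00548194]), 'grip_force': 0.0, 'grip_width': 0.9970167547383745}
top 367.22271320986033 367.22271320986033 319.06286773620235 197.92046422442024 -0.07843109239791499 [[-0.027, -0.986, 0.162, 435.987], [-1.0, 0.029, 0.011, 22.34], [-0.015, -0.162, -0.987, 994.175], [0.0, 0.0, 0.0, 1.0]]
scene 443.28844527503645 443.28844527503645 318.36855584185014 201.89236321130988 -0.06941449972498834 [[0.582, -0.314, 0.75, -147.394], [-0.813, -0.235, 0.532, -501.802], [0.009, -0.92, -0.392, 433.896], [0.0, 0.0, 0.0, 1.0]]
```

View pics/top0.png

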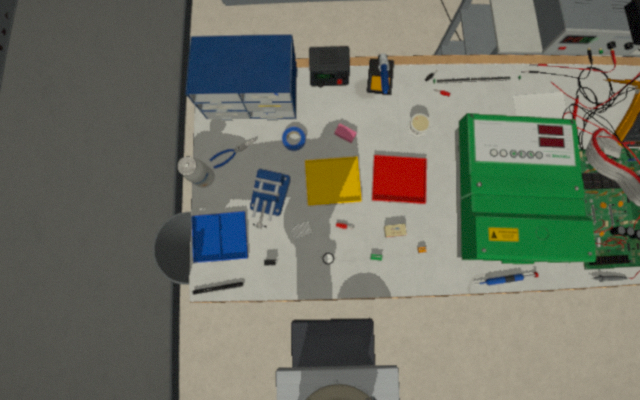

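View pics/scene0.png

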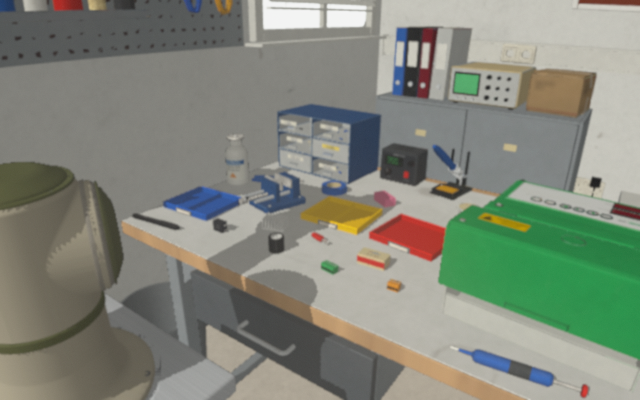

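The top view shows, by pixel: green block (376,256), orange (421,249), relay (270,261), capacitor (328,258), carton (396,230), clip (343,225) and heatsink (302,229). The trays are blue (220,236), yellow (333,181) and red (400,178).

Possible mix-ups:
- **Carton:** the pink box at (345,132) is the look-alike, so I choose the cream one with the red band at (396,230).
- **Relay:** the black bar at (218,286) isn't a relay, so I choose (270,261).
- **Capacitor:** the beige roll at (419,122) isn't a can, so I choose the black one at (328,258).

Next is one close crop to check.

```bash
cat > h.py <<'E'
import cv2,numpy as np
from rig import ctrl
def K(c): return np.array([[c["fx"],0,c["cx"]],[0,c["fy"],c["cy"]],[0,0,1.]])
def D(c): return np.array([float(c["k1"]),0,0,0])
def ray(c,px,z):
    "pixels -> world points on plane z"
    n=cv2.undistortPoints(np.float64(px).reshape(-1,1,2),K(c),D(c)).reshape(-1,2)
    d=np.c_[n,np.ones(len(n))]@c["extrinsics"][:3,:3].T; o=c["extrinsics"][:3,3]
    return o+d*((z-o[2])/d[:,2])[:,None]
def proj(c,P):
    E=np.linalg.inv(c["extrinsics"]); return cv2.projectPoints(np.float64(P).reshape(-1,1,3),cv2.Rodrigues(E[:3,:3])[0],E[:3,3],K(c),D(c))[0].reshape(-1,2)
def hsv(c): return cv2.cvtColor(c["img"],cv2.COLOR_RGB2HSV)
def blobs(m,amin=20):
    cs=cv2.findContours(m.astype(np.uint8),cv2.RETR_EXTERNAL,cv2.CHAIN_APPROX_NONE)[0]
    return sorted([k for k in cs if cv2.contourArea(k)>amin],key=cv2.contourArea,reverse=True)
def rect(c,k,z):
    "contour -> min area rect on plane z: centre, size, yaw of long side deg"
    p=ray(c,k.reshape(-1,2),z)[:,:2].astype(np.float32); r=cv2.minAreaRect(p); b=cv2.boxPoints(r)
    e=[b[1]-b[0],b[2]-b[1]]; e.sort(key=lambda v:-np.hypot(*v))
    return np.round(r[0],1),np.round([np.hypot(*v) for v in e],1),round(float(np.degrees(np.arctan2(e[0][1],e[0][0]))%180),1)
E
python3 - <<'E'
from h import *
c=dict(np.load("top0.npz"));H=hsv(c)
h,s,v=[H[...,i].astype(int) for i in range(3)]
for n,m,z in(("blue",(h>100)&(h<125)&(s>150),15),("yellow",(h>18)&(h<32)&(s>150),15),("red",((h<5)|(h>175))&(s>180),15),("green",(h>50)&(h<85)&(s>100),14),("orange",(h>5)&(h<18)&(s>150),14)):
    for k in blobs(m,15)[:6]:
        print(n,rect(c,k,z),k.reshape(-1,2).mean(0).round())
im=c["img"][205:300,185:445,::-1]
cv2.imwrite("pics/crop.png",cv2.resize(im,None,fx=3,fy=3,interpolation=cv2.INTER_CUBIC))
E
```

```text
blue (array([1002.6,  258.8]), array([301.2, 181.7], dtype=float32), 88.1) [239.  65.]
blue (array([500. , 305.2]), array([145.9, 124.1], dtype=float32), 93.6) [219. 237.]
blue (array([618.5, 168.5]), array([107.3,  86.7], dtype=float32), 165.5) [271. 192.]
blue (array([769.8,  99.8]), array([61.4, 58.7], dtype=float32), 178.9) [293. 138.]
blue (array([ 938.7, -164.2]), array([87.9, 17.8], dtype=float32), 0.3) [384.  79.]
blue (array([946.4,  99.1]), array([160.2,  10.8], dtype=float32), 177.6) [293.  80.]
yellow (array([644.4,  -5.1]), array([145.8, 126.8], dtype=float32), 92.8) [333. 180.]
yellow (array([ 815.4, -900.5]), array([171.5,  35.8], dtype=float32), 140.9) [629. 117.]
yellow (array([ 484. , -460.2]), array([79.9, 32.4], dtype=float32), 87.9) [503. 234.]
yellow (array([ 928.1, -138. ]), array([47. , 25.9], dtype=float32), 176.8) [375.  83.]
yellow (array([ 555. , -762.9]), array([19. , 14.2], dtype=float32), 88.1) [603. 205.]
yellow (array([ 556.3, -817.3]), array([15.7, 12.7], dtype=float32), 170.8) [620. 203.]
red (array([ 644.2, -187.1]), array([142.7, 124.5], dtype=flo
[... 263 characters left out ...]
.1) [551. 142.]
red (array([ 841.9, -722.6]), array([60.4,  7. ], dtype=float32), 161.5) [575. 108.]
red (array([520.7, -23.5]), array([21.4,  8. ], dtype=float32), 88.4) [341. 225.]
green (array([ 601.8, -617. ]), array([529. , 421.5], dtype=float32), 85.9) [563. 203.]
green (array([ 685.6, -863.9]), array([55.6, 38.9], dtype=float32), 42.2) [627. 159.]
green (array([ 469. , -761.5]), array([42.4, 15.5], dtype=float32), 121.3) [606. 236.]
green (array([953.4,  13.6]), array([43.3, 12.6], dtype=float32), 88.0) [322.  76.]
green (array([ 507.1, -799.2]), array([34.7, 15.6], dtype=float32), 171.4) [616. 221.]
green (array([ 433.8, -113.1]), array([25.9, 11.7], dtype=float32), 69.9) [375. 257.]
```

View pics/crop.png

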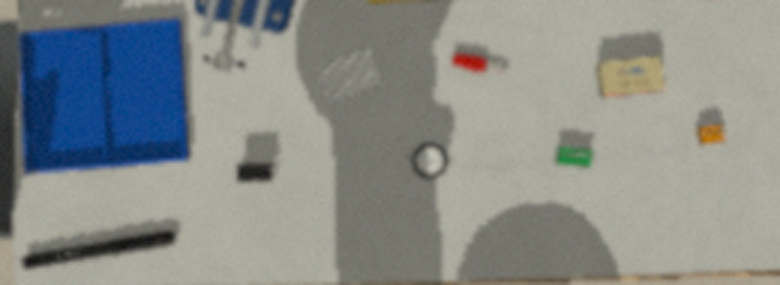

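The crop confirms the parts: relay at top-view pixel (270,262), cap (328,258), green (376,256), orange (421,249) and the cream carton (396,230). I'll fly toward the green block, then use the wrist camera.

```bash
cat >> h.py <<'E'
def tcp():
    from scipy.spatial.transform import Rotation as R
    s=ctrl.sense(); w,x,y,z=s["ee_rot"]; return s["eef_pos"],R.from_quat([x,y,z,w]).as_matrix()
def plan(*tg):
    "targets (x,y,z,yaw of tool y in deg) -> shift cm in present tool axes, turn about z deg"
    p,R=tcp(); t0=np.degrees(np.arctan2(R[1,1],R[0,1])); print("t",round(ctrl.sense()["time_s"],2),"now",p.round(1),round(float(t0),1))
    from scipy.spatial.transform import Rotation as Q
    for x,y,z,t in tg:
        a=np.radians(t); G=np.array([[-np.sin(a),np.cos(a),0],[np.cos(a),np.sin(a),0],[0,0,-1.]])
        print("go",(x,y,z,t),(R.T@(np.array([x,y,z])-p)/10).round(2).tolist(),Q.from_matrix(R.T@G).as_rotvec(True).round(1).tolist())
E
python3 - <<'E'
from h import *
c=dict(np.load("top0.npz"))
for n,p,z in(("green",(375.5,256.5),7),("orange",(421.5,249),7),("relay",(270,261.5),12),("cap",(328,258),32),("carton",(396,230.5),22),("heats",(301,229),20)): print(n,ray(c,[p],z).round()[0])
w=ctrl.capture("wrist");p,R=tcp()
E=w["extrinsics"];print(w["fx"],w["k1"],"cam in tool",(R.T@(E[:3,3]-p)).round(),(R.T@E[:3,:3]).round(2).tolist())
plan((400,-113,230,0))
E
```

```text
green [ 436. -113.    7.]
orange [ 452. -237.    7.]
relay [430. 168.  12.]
cap [436.  14.  32.]
carton [ 502. -168.   22.]
heats [514.  83.  20.]
330.0512159189447 -0.028401824957044856 cam in tool [  84.   -0. -142.] [[0.0, -0.95, -0.32], [1.0, 0.0, 0.0], [-0.0, -0.32, 0.95]]
t 0.15 now [116.4 511.7 230.9] 77.2
go (400, -113, 230, 0) [-41.51, -54.63, 0.13] [-0.1, 0.0, 77.2]
```

>>> step_arm(increments=[[[-43,-58,3],[0,0,77],100],[[-43,-58,3],[0,0,77],100],[[-43,-58,3],[0,0,77],100],[[-43,-58,3],[0,0,77],100],[[-43,-58,3],[0,0,77],100],[[-43,-58,3],[0,0,77],100],[[-43,-58,3],[0,0,77],100],[[-43,-58,3],[0,0,77],100]], squeeze=40)

```text
time_s: 1.15
eef_pos: [317.9, 52.5, 210.7]
ee_rot: [0.0, 0.707, 0.707, 0.0]
force: [1.6, 1.1, -0.5]
grip_width: 1.0
grip_force: 0.0
```

Run:
```python
from h import *
plan((436,-140,160,0))
```

```text
t 1.15 now [317.9  52.5 210.7] -0.0
go (436, -140, 160, 0) [-19.25, 11.8, 5.08] [0.1, 0.0, -0.0]
```

>>> step_arm(increments=[[[-19.2,11.8,5],[0,0,0],100],[[-19.2,11.8,5],[0,0,0],100],[[-19.2,11.8,5],[0,0,0],100],[[-19.2,11.8,5],[0,0,0],100],[[-19.2,11.8,5],[0,0,0],100],[[-19.2,11.8,5],[0,0,0],100]])

```text
time_s: 1.9
eef_pos: [435.8, -136.6, 160.4]
ee_rot: [-0.0, 0.706, 0.708, -0.0]
force: [-0.4, 0.9, -0.2]
grip_width: 1.0
grip_force: 0.0
```

Run:
```python
from h import *
w=ctrl.capture("wrist");np.savez("w1.npz",**w);cv2.imwrite("pics/w1.png",w["img"][:,:,::-1])
print(tcp()[0],proj(w,[[436,-113,14],[452,-237,14]]).round())
H=hsv(w);h,s,v=[H[...,i].astype(int) for i in range(3)]
for n,m,z in(("green",(h>45)&(h<85)&(s>80),7),("orange",(h>5)&(h<18)&(s>130),7)):
    for k in blobs(m,50)[:4]: print(n,rect(w,k,z),k.reshape(-1,2).mean(0).round(),cv2.contourArea(k))
```

```text
[ 435.82139903 -136.29381556  160.70360056] [[318. 163.]
 [333. 285.]]
green (array([ 434.6, -113.9]), array([31.6, 14.6], dtype=float32), 82.8) [316. 163.] 493.0
```

View pics/w1.png

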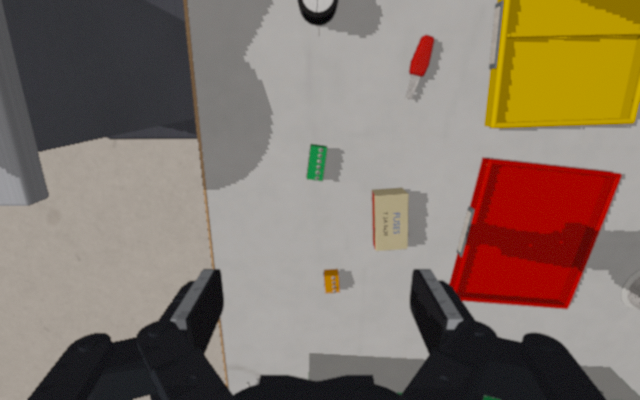

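The wrist view shows green at (316,163), orange at (332,281), the cream carton at (390,219), the clip at (421,62), the cap at (318,8), and the red and yellow trays. Both trays have their label holders on the -x side.

Run:
```python
from h import *
w=dict(np.load("w1.npz"))
H=hsv(w);h,s,v=[H[...,i].astype(int) for i in range(3)]
print(H[281,332],H[219,385],H[200,440])
for n,m,z in(("orange",(h>8)&(h<24)&(s>150)&(v>80),7),("carton",(h>8)&(h<32)&(s>50)&(s<150)&(v>120),22),("red",((h<6)|(h>174))&(s>170),15),("yellow",(h>20)&(h<32)&(s>180),15)):
    for k in blobs(m[:310],80)[:3]: print(n,rect(w,k,z),k.reshape(-1,2).mean(0).round(),cv2.contourArea(k))
plan((434.6,-114,60,-7.2),(434.6,-114,3,-7.2))
```

```text
[ 17 141 165] [ 21  67 144] [ 15   9 170]
orange (array([ 450.6, -236.8]), array([25. , 13.5], dtype=float32), 91.5) [332. 281.] 190.5
carton (array([ 502.1, -163.5]), array([59.6, 31. ], dtype=float32), 95.3) [390. 219.] 1905.5
carton (array([ 449.8, -228. ]), array([27.1, 14.8], dtype=float32), 91.5) [331. 281.] 334.0
carton (array([ 335. , -172.7]), array([83.,  3.], dtype=float32), 90.0) [208. 227.] 174.0
red (array([ 640.6, -186.5]), array([146.4, 132.2], dtype=float32), 84.5) [531. 231.] 17806.0
red (array([519.1, -24.3]), array([29.3, 13.1], dtype=float32), 75.7) [422.  56.] 512.0
yellow (array([643.3, -30.2]), array([132.7,  97.1], dtype=float32), 1.9) [565.  63.] 17845.5
t 1.95 now [ 435.8 -136.3  160.7] 0.2
go (434.6, -114, 60, -7.2) [2.23, -0.11, 10.07] [-0.0, -0.0, 7.4]
go (434.6, -114, 3, -7.2) [2.23, -0.11, 15.77] [-0.0, -0.0, 7.4]
```

>>> step_arm(increments=[[[2.2,-0.1,10],[0,0,7.4],70],[[2.2,-0.1,10],[0,0,7.4],70],[[2.2,-0.1,10],[0,0,7.4],60],[[2.2,-0.1,14],[0,0,7.4],60],[[2.2,-0.1,15.7],[0,0,7.4],60],[[2.2,-0.1,15.7],[0,0,7.4],60],[[2.2,-0.1,15.7],[0,0,7.4],60]])

```text
time_s: 2.82
eef_pos: [436.1, -115.6, 5.3]
ee_rot: [0.001, 0.75, 0.661, 0.0]
force: [0.7, -0.4, -0.0]
grip_width: 0.6
grip_force: 0.0
```

>>> step_arm(increments=[[[0,0,0],[0,0,0],0],[[0,0,0],[0,0,0],0],[[0,0,0],[0,0,0],0],[[0,0,0],[0,0,0],0],[[0,0,0],[0,0,0],0],[[0,0,0],[0,0,0],0],[[0,0,-4],[0,0,0],0],[[0,0,-4],[0,0,0],0]])

```text
time_s: 3.82
eef_pos: [436.4, -115.7, 45.6]
ee_rot: [0.002, 0.75, 0.661, 0.001]
force: [-0.1, 0.4, -1.0]
grip_width: 0.16
grip_force: 39.6
```

Run:
```python
from h import *
t=ctrl.capture("top");w=ctrl.capture("wrist")
cv2.imwrite("pics/w2.png",w["img"][200:,100:540,::-1]);np.savez("t2.npz",**t)
print(ctrl.sense()["force"])
# blue tray bay centres from the top view
a=np.radians(3.6);ex=np.array([np.cos(a),np.sin(a)]);ey=np.array([-ex[1],ex[0]]);o=np.array([500,305])
for q in(-36,36):
    b=o+ey*q;print(b.round());plan((*b,60,3.6),(*b,7,3.6))
```

```text
[-0.24042826 -0.76106498 -0.59176847]
[502. 269.]
t 3.92 now [ 435.  -115.    43.5] -7.2
go (np.float64(502.2604587030553), np.float64(269.0710377765822), 60, 3.6) [38.95, 1.84, -1.65] [0.0, 0.0, -10.8]
go (np.float64(502.2604587030553), np.float64(269.0710377765822), 7, 3.6) [38.95, 1.84, 3.65] [0.0, 0.0, -10.8]
[498. 341.]
t 3.92 now [ 435.  -115.    43.5] -7.2
go (np.float64(497.7395412969447), np.float64(340.9289622234178), 60, 3.6) [46.02, 0.49, -1.65] [0.0, 0.0, -10.8]
go (np.float64(497.7395412969447), np.float64(340.9289622234178), 7, 3.6) [46.02, 0.49, 3.65] [0.0, 0.0, -10.8]
```

View pics/w2.png

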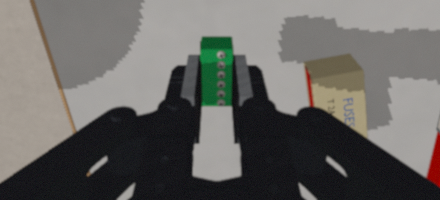

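The green block is held squarely, with its pads visible at (218,75) in the crop. Now to the far blue bay.

>>> step_arm(increments=[[[0,0,-6],[0,0,0],0],[[46,0.5,-6],[0,0,-10.8],0],[[46,0.5,-6],[0,0,-10.8],0],[[46,0.5,-6],[0,0,-10.8],0],[[46,0.5,-6],[0,0,-10.8],0],[[46,0.5,-6],[0,0,-10.8],0],[[46,0.5,-6],[0,0,-10.8],0],[[46,0.5,-6],[0,0,-10.8],0]])

```text
time_s: 4.92
eef_pos: [494.4, 320.3, 102.2]
ee_rot: [-0.0, 0.685, 0.729, -0.001]
force: [0.8, -0.7, 0.6]
grip_width: 0.162
grip_force: 39.7
```

Run:
```python
from h import *
plan((498,341,103,3.6),(498,341,7.5,3.6))
```

```text
t 4.92 now [494.4 320.3 102.2] 3.6
go (498, 341, 103, 3.6) [2.04, 0.49, -0.08] [-0.1, 0.0, -0.0]
go (498, 341, 7.5, 3.6) [2.05, 0.51, 9.47] [-0.1, 0.0, -0.0]
```

>>> step_arm(increments=[[[0,0,4],[0,0,0],0],[[0,0,4],[0,0,0],0],[[0,0,4],[0,0,0],0]])

```text
time_s: 5.3
eef_pos: [495.2, 317.9, 64.2]
ee_rot: [0.0, 0.685, 0.729, 0.0]
force: [0.7, 0.4, -0.1]
grip_width: 0.164
grip_force: 39.7
```

Run:
```python
from h import *
w=ctrl.capture("wrist");np.savez("w3.npz",**w);cv2.imwrite("pics/w3.png",w["img"][:,:,::-1])
plan((498,341,8,3.6))
```

```text
t 5.35 now [495.5 317.9  64.7] 3.5
go (498, 341, 8, 3.6) [2.29, 0.38, 5.67] [0.1, -0.0, -0.1]
```

View pics/w3.png

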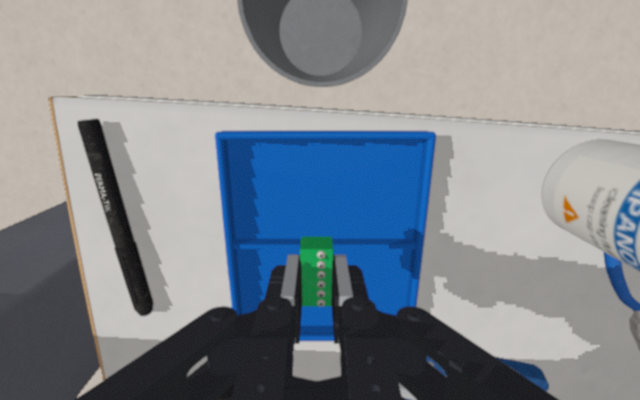

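The wrist view shows the block just short of the divider, which runs along row 242; the far bay is above it. Shift in +y and lower.

>>> step_arm(increments=[[[2.5,0.4,0],[0,0,0],0],[[2.5,0.4,0],[0,0,0],0],[[2.5,0.4,4],[0,0,0],0],[[2.5,0.4,5.65],[0,0,0],0],[[2.5,0.4,5.65],[0,0,0],0],[[2.5,0.4,5.65],[0,0,0],0]])

```text
time_s: 6.1
eef_pos: [497.7, 343.3, 7.8]
ee_rot: [0.0, 0.685, 0.729, 0.0]
force: [0.1, 0.3, 0.4]
grip_width: 0.164
grip_force: 42.9
```

>>> step_arm(increments=[[[0,0,0],[0,0,0],50],[[0,0,0],[0,0,0],50],[[0,0,0],[0,0,0],50],[[0,0,-6],[0,0,0],60],[[-10,0,-12],[0,0,0],60],[[-10,0,-12],[0,0,0],60],[[-10,0,-12],[0,0,0],60],[[-10,0,-12],[0,0,0],60]])

```text
time_s: 7.1
eef_pos: [503.2, 244.1, 126.7]
ee_rot: [-0.0, 0.685, 0.729, -0.0]
force: [-0.4, 0.9, -0.4]
grip_width: 0.595
grip_force: 0.0
```

Run:
```python
from h import *
w=ctrl.capture("wrist");np.savez("w4.npz",**w)
H=hsv(w);h,s,v=[H[...,i].astype(int) for i in range(3)]
for n,m,z in(("green",(h>45)&(h<85)&(s>80),12),("blue",(h>100)&(h<125)&(s>150),15),("black",v<45,24)):
    for k in blobs(m[:330],100)[:4]: print(n,rect(w,k,z),k.reshape(-1,2).mean(0).round(),cv2.contourArea(k))
plan((451,-235,120,1.5),(451,-235,4,1.5))
```

```text
green (array([496.3, 345.3]), array([30.5, 14.4], dtype=float32), 94.2) [318.  65.] 794.0
blue (array([499.9, 306.7]), array([145.2, 126.1], dtype=float32), 93.6) [319. 109.] 33335.0
blue (array([636.7, 175.6]), array([156. ,  81.6], dtype=float32), 168.4) [457. 274.] 6424.5
blue (array([704.8, 294.3]), array([69.9, 12.8], dtype=float32), 125.2) [576. 152.] 721.5
blue (array([728.7, 299.2]), array([55.5, 12. ], dtype=float32), 110.6) [608. 150.] 638.5
black (array([402.9, 155.2]), array([117.3,  74.9], dtype=float32), 4.2) [217. 302.] 2832.5
black (array([600.4, 143.4]), array([135.8,  57.2], dtype=float32), 152.3) [417. 309.] 2292.5
black (array([373.3, 311.6]), array([127.1,  10.7], dtype=float32), 98.6) [142.  94.] 1585.0
t 7.15 now [503.  244.4 126.3] 3.6
go (451, -235, 120, 1.5) [-47.52, -8.21, 0.64] [-0.1, 0.0, 2.1]
go (451, -235, 4, 1.5) [-47.52, -8.19, 12.24] [-0.1, 0.0, 2.1]
```

Green sits flat in the far bay, at (496,345). Next is orange.

>>> step_arm(increments=[[[-44,-8,1],[0,0,2],60],[[-44,-8,1],[0,0,2],60],[[-44,-8,1],[0,0,2],60],[[-44,-8,1],[0,0,2],60],[[-44,-8,1],[0,0,2],60],[[-44,-8,1],[0,0,2],60],[[-44,-8,1],[0,0,2],60],[[-44,-8,1],[0,0,2],60]])

```text
time_s: 8.15
eef_pos: [450.8, -202.7, 116.1]
ee_rot: [-0.001, 0.698, 0.716, -0.0]
force: [0.6, 1.0, -0.1]
grip_width: 0.597
grip_force: 0.0
```

Run:
```python
from h import *
w=ctrl.capture("wrist");np.savez("w5.npz",**w)
H=hsv(w);h,s,v=[H[...,i].astype(int) for i in range(3)]
m=(h>8)&(h<22)&(s>100)&(v>60)
for k in blobs(m[:330],100)[:4]: print(rect(w,k,7),rect(w,k,14),k.reshape(-1,2).mean(0).round(),cv2.contourArea(k))
plan((450,-236,3.5,1.5))
```

```text
(array([ 450.3, -237.1]), array([24.8, 15. ], dtype=float32), 92.0) (array([ 450.2, -233.8]), array([24.1, 14.6], dtype=float32), 92.0) [316. 241.] 435.5
(array([ 330.3, -102.6]), array([80.9,  2. ], dtype=float32), 89.9) (array([ 333.6, -103.1]), array([78.6,  1.9], dtype=float32), 89.9) [152.  61.] 156.0
t 8.2 now [ 450.9 -201.9  116.1] 1.5
go (450, -236, 3.5, 1.5) [-3.41, -0.17, 11.26] [-0.1, -0.0, -0.0]
```

>>> step_arm(increments=[[[-3.4,-0.1,6],[0,0,0],60],[[-3.4,-0.1,10],[0,0,0],60],[[-3.4,-0.1,11.2],[0,0,0],60],[[-3.4,-0.1,11.2],[0,0,0],60],[[-3.4,-0.1,11.2],[0,0,0],0],[[-3.4,-0.1,11.2],[0,0,0],0],[[-3.4,-0.1,11.2],[0,0,0],0],[[-3.4,-0.1,11.2],[0,0,0],0]])

```text
time_s: 9.2
eef_pos: [451.7, -234.6, 6.4]
ee_rot: [0.001, 0.697, 0.717, 0.0]
force: [-1.1, 2.5, 6.8]
grip_width: 0.158
grip_force: 40.1
```

>>> step_arm(increments=[[[0,0,0],[0,0,0],0],[[0,0,-6],[0,0,0],0],[[0,0,-10],[0,0,0],0],[[6,0.5,-10],[0,0,-2],0],[[12,1,-10],[0,0,-2],0],[[18,2,-10],[0,0,-2],0],[[24,3,-10],[0,0,-2],0],[[30,4,-10],[0,0,-2],0]])

```text
time_s: 10.2
eef_pos: [483.0, 68.6, 106.0]
ee_rot: [0.001, 0.685, 0.729, 0.001]
force: [1.7, -0.5, 0.1]
grip_width: 0.157
grip_force: 39.3
```

Run:
```python
from h import *
plan((502,269,103,3.6))
```

```text
t 10.2 now [483.   68.6 106. ] 3.6
go (502, 269, 103, 3.6) [19.88, 3.15, 0.3] [0.1, 0.0, -0.0]
```

>>> step_arm(increments=[[[19.9,3.1,0],[0,0,0],0],[[19.9,3.1,0],[0,0,0],0],[[19.9,3.1,0],[0,0,0],0],[[19.9,3.1,0],[0,0,0],0],[[19.9,3.1,5],[0,0,0],0],[[19.9,3.1,8],[0,0,0],0],[[19.9,3.1,8],[0,0,0],0],[[19.9,3.1,8],[0,0,0],0]])

```text
time_s: 11.2
eef_pos: [502.3, 266.9, 26.7]
ee_rot: [0.001, 0.685, 0.729, 0.001]
force: [-0.3, 0.3, 0.9]
grip_width: 0.16
grip_force: 39.3
```

Run:
```python
from h import *
w=ctrl.capture("wrist");cv2.imwrite("pics/w6.png",w["img"][:,:,::-1])
plan((502,269,7.7,3.6))
```

```text
t 11.25 now [502.3 267.1  26.9] 3.6
go (502, 269, 7.7, 3.6) [0.19, -0.03, 1.92] [0.2, -0.0, -0.0]
```

View pics/w6.png

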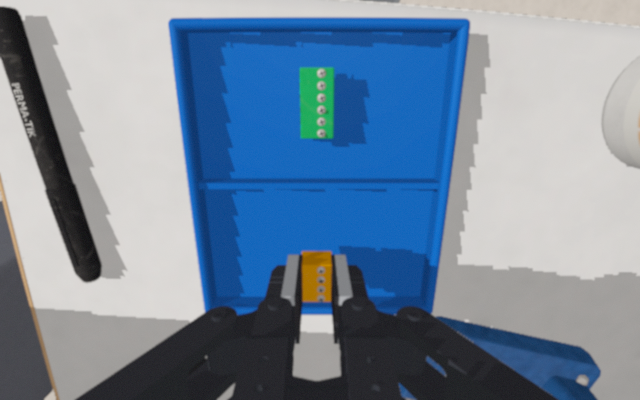

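Green sits flat in the far bay at (317,103), and orange is held over the near bay at (317,277).

>>> step_arm(increments=[[[0.2,0,1.6],[0,0,0],0],[[0.2,0,1.6],[0,0,0],0],[[0.2,0,1.6],[0,0,0],0],[[0.2,0,1.6],[0,0,0],50],[[0.2,0,1.6],[0,0,0],50],[[0.2,0,1.6],[0,0,0],50],[[0.2,0,-5],[0,0,0],60],[[0.2,0,-9],[0,0,0],60]])

```text
time_s: 12.25
eef_pos: [501.4, 269.2, 117.2]
ee_rot: [0.0, 0.685, 0.729, 0.001]
force: [-0.3, -0.0, 0.0]
grip_width: 0.6
grip_force: 0.0
```

>>> step_arm(increments=[[[-9,-6,-2],[0,0,3.6],60],[[-9,-6,-2],[0,0,3.6],60],[[-9,-6,-2],[0,0,3.6],60],[[-9,-6,-2],[0,0,3.6],60]])

```text
time_s: 12.75
eef_pos: [447.3, 175.8, 135.2]
ee_rot: [0.0, 0.707, 0.707, 0.0]
force: [0.2, -0.6, 0.0]
grip_width: 0.601
grip_force: 0.0
```

Run:
```python
from h import *
w=ctrl.capture("wrist");np.savez("w7.npz",**w);cv2.imwrite("pics/w7.png",w["img"][:,:,::-1])
H=hsv(w);h,s,v=[H[...,i].astype(int) for i in range(3)]
for n,m,z in(("orange",(h>8)&(h<22)&(s>100)&(v>60),12),("black",v<50,24)):
    for k in blobs(m[:330],100)[:4]: print(n,rect(w,k,z),k.reshape(-1,2).mean(0).round(),cv2.contourArea(k))
plan((430,168,120,0))
```

```text
orange (array([500.3, 266.8]), array([20.1, 16.1], dtype=float32), 94.1) [388.  81.] 514.5
black (array([541.2,  62.5]), array([140.9,  59.1], dtype=float32), 148.4) [416. 307.] 2576.0
black (array([351.3,  62.2]), array([141.5,  58.9], dtype=float32), 31.1) [217. 307.] 2560.5
black (array([373.3, 281.6]), array([75.8, 10.5], dtype=float32), 98.8) [214.  56.] 1073.5
black (array([429.5, 173.1]), array([31.7, 13.8], dtype=float32), 89.3) [296. 203.] 563.5
t 12.8 now [447.3 176.1 134.9] 0.0
go (430, 168, 120, 0) [-0.81, -1.73, 1.49] [0.0, -0.0, 0.0]
```

View pics/w7.png

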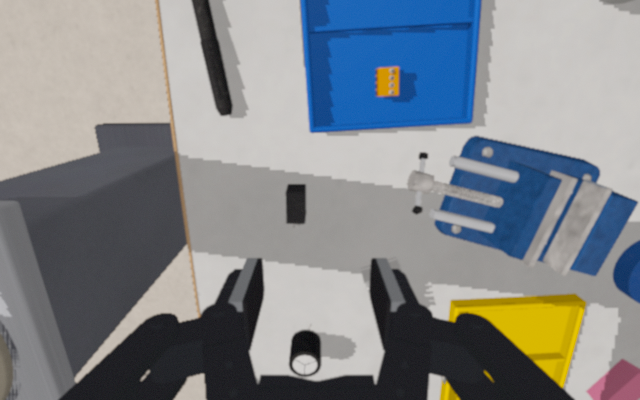

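Orange sits in the near bay at (388,81). The relay is at (296,203) with nothing near it, and the cap is at (305,352).

>>> step_arm(increments=[[[-0.7,-1.8,6],[0,0,0.7],60],[[-0.7,-1.8,10],[0,0,0.7],60],[[-0.7,-1.8,12.9],[0,0,0.7],60],[[-0.7,-1.8,12.9],[0,0,0.7],60],[[-0.7,-1.8,12.9],[0,0,0.7],0],[[-0.7,-1.8,12.9],[0,0,0.7],0],[[-0.7,-1.8,12.9],[0,0,0.7],0],[[-0.7,-1.8,12.9],[0,0,0.7],0]])

```text
time_s: 13.8
eef_pos: [429.7, 168.8, 7.2]
ee_rot: [0.001, 0.712, 0.703, 0.001]
force: [-1.5, 0.9, 6.8]
grip_width: 0.177
grip_force: 40.2
```

>>> step_arm(increments=[[[0,0,0],[0,0,0],0],[[0,0,-5],[0,0,0],0],[[0,0,-10],[0,0,0],0],[[0,0,-10],[0,0,0],0]])

```text
time_s: 14.3
eef_pos: [430.8, 168.9, 109.6]
ee_rot: [0.002, 0.711, 0.703, 0.003]
force: [-0.3, -0.6, -0.5]
grip_width: 0.178
grip_force: 39.4
```

Run:
```python
from h import *
w=ctrl.capture("wrist");cv2.imwrite("pics/w8.png",w["img"][150:,100:540,::-1])
w1=dict(np.load("w1.npz"))
a=np.radians(2.6);ex=np.array([np.cos(a),np.sin(a)]);ey=np.array([-ex[1],ex[0]]);o=np.array([644,-5.])
for q in(36,-36): b=(o+ey*q).round(); print(b); plan((*b,105,2.6))
```

```text
[642.  31.]
t 14.35 now [429.6 168.7 107.5] -0.7
go (np.float64(642.0), np.float64(31.0), 105, 2.6) [-13.5, 21.41, 0.33] [0.2, -0.0, -3.3]
[646. -41.]
t 14.35 now [429.6 168.7 107.5] -0.7
go (np.float64(646.0), np.float64(-41.0), 105, 2.6) [-20.7, 21.9, 0.33] [0.2, -0.0, -3.3]
```

View pics/w8.png

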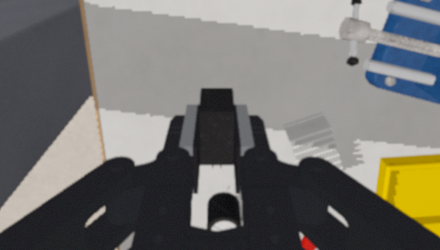

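The relay is held straight, at crop pixel (217,125). First I'll move in -y to stay clear of the vise, then go forward to the yellow bay.

>>> step_arm(increments=[[[-6,2,0],[0,0,-3.3],0],[[-12,4,0],[0,0,-3.3],0],[[-13.5,10,0],[0,0,-3.3],0],[[-13.5,16,0],[0,0,-3.3],0],[[-13.5,21.4,0],[0,0,-3.3],0],[[-13.5,21.4,0],[0,0,-3.3],0],[[-13.5,21.4,4],[0,0,-3.3],0],[[-13.5,21.4,4],[0,0,-3.3],0]])

```text
time_s: 15.35
eef_pos: [638.4, 31.2, 62.5]
ee_rot: [-0.003, 0.691, 0.723, -0.002]
force: [0.2, 0.7, -0.8]
grip_width: 0.178
grip_force: 39.4
```

Run:
```python
from h import *
w=ctrl.capture("wrist");np.savez("w9.npz",**w);cv2.imwrite("pics/w9.png",w["img"][:,:,::-1])
H=hsv(w);h,s,v=[H[...,i].astype(int) for i in range(3)]
for k in blobs(((h>20)&(h<32)&(s>150))[:330],100)[:3]: print(rect(w,k,15),k.reshape(-1,2).mean(0).round())
plan((642,31,10,2.6))
```

```text
(array([643.7,  19.6]), array([127.1, 102.3], dtype=float32), 2.7) [325. 235.]
(array([639.8, -36. ]), array([26.6, 12.6], dtype=float32), 3.0) [316. 322.]
t 15.4 now [639.8  31.1  65. ] 2.6
go (642, 31, 10, 2.6) [-0.02, 0.24, 5.5] [-0.2, -0.0, -0.0]
```

View pics/w9.png

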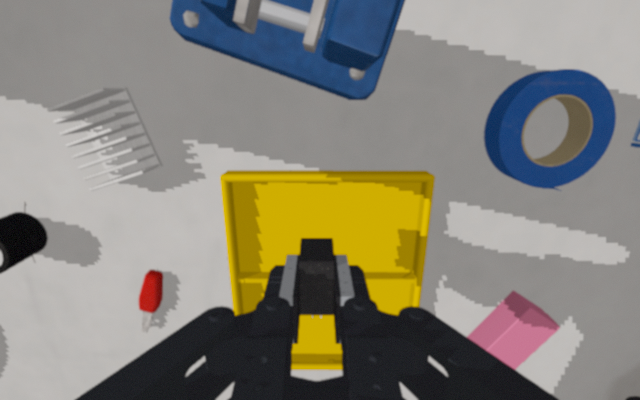

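The wrist view shows the relay at (317,272) over the divider line by perspective, with the bay's far wall at row 178. The bay spans y from about -1 to 67, so I lower at y=34.

>>> step_arm(increments=[[[0.3,0.2,0],[0,0,0],0],[[0.3,0.2,4],[0,0,0],0],[[0.3,0.2,5.6],[0,0,0],0],[[0.3,0.2,5.6],[0,0,0],0],[[0.3,0.2,5.6],[0,0,0],50],[[0.3,0.2,5.6],[0,0,0],50],[[0.3,0.2,5.6],[0,0,0],50],[[0.3,0.2,0],[0,0,0],60]])

```text
time_s: 16.4
eef_pos: [640.7, 34.1, 62.9]
ee_rot: [-0.003, 0.691, 0.723, -0.003]
force: [0.7, -0.1, 0.6]
grip_width: 0.597
grip_force: 0.0
```

>>> step_arm(increments=[[[0,0,-5],[0,0,0],60],[[0,-6,-5],[0,0,2.6],80],[[0,-12,-5],[0,0,2.6],80],[[1,-17,-5],[0,0,2.6],90],[[1,-19,-5],[0,0,2.6],90],[[1,-19,-5],[0,0,2.6],90]])

```text
time_s: 17.15
eef_pos: [452.3, 35.5, 116.6]
ee_rot: [0.0, 0.707, 0.707, 0.0]
force: [0.7, 0.1, 0.5]
grip_width: 0.902
grip_force: 0.0
```

Run:
```python
from h import *
w=ctrl.capture("wrist");t=ctrl.capture("top");np.savez("w10.npz",**w)
im=cv2.resize(t["img"][150:270,250:450],None,fx=2.5,fy=2.5,interpolation=cv2.INTER_CUBIC)
cv2.imwrite("pics/w10.png",np.vstack([cv2.resize(w["img"],(500,312)),im[:280]])[:,:,::-1])
H=hsv(w);v=H[...,2]
for k in blobs((v<60)[:330],100)[:5]: print(rect(w,k,16),k.reshape(-1,2).mean(0).round(),k.reshape(-1,2).min(0),k.reshape(-1,2).max(0))
plan((436,14,120,0)); print(proj(w,[[436,14,32],[436,14,0]]))
```

```text
(array([354.8, -61.9]), array([96.1, 46.4], dtype=float32), 47.9) [201. 306.] [156 266] [233 329]
(array([548. , -62.1]), array([96.2, 45.8], dtype=float32), 132.3) [431. 306.] [400 266] [477 329]
(array([434.2,  13.3]), array([40.8, 30.7], dtype=float32), 89.9) [296. 230.] [276 207] [314 254]
(array([643.1,  34.8]), array([33.6, 31.1], dtype=float32), 92.4) [559. 205.] [539 186] [580 225]
(array([278.8,  16. ]), array([67. , 21.8], dtype=float32), 34.7) [106. 226.] [ 83 195] [129 258]
t 17.25 now [453.7  35.2 116.4] -0.0
go (436, 14, 120, 0) [-2.12, -1.77, -0.36] [0.1, 0.0, -0.0]
[[295.92729498 238.69598102]
 [298.13747654 222.77499225]]
```

View pics/w10.png

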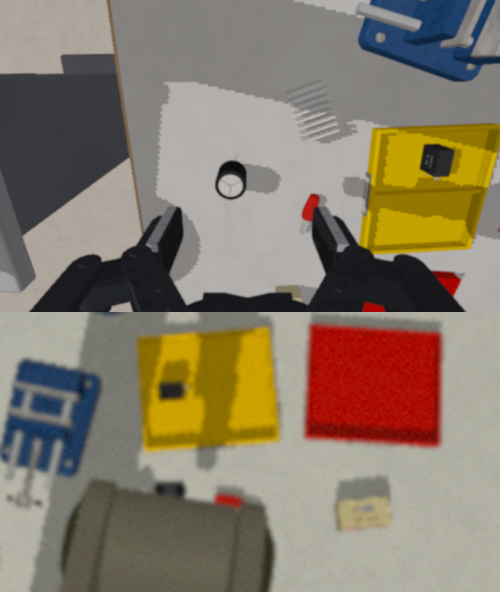

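The relay stands upright in the yellow bay, at wrist pixel (437,160). The cap is at (231,180), and its leads run along y. Next I grasp across x.

>>> step_arm(increments=[[[-2.2,-1.9,2],[0,0,0],80],[[-2.2,-1.9,6],[0,0,0],80],[[-2.2,-1.9,11],[0,0,0],80],[[-2.2,-1.9,11],[0,0,0],80],[[-2.2,-1.9,11],[0,0,0],0],[[-2.2,-1.9,11],[0,0,0],0],[[-2.2,-1.9,11],[0,0,0],0],[[-2.2,-1.9,11],[0,0,0],0]])

```text
time_s: 18.25
eef_pos: [435.0, 13.2, 7.8]
ee_rot: [0.002, 0.707, 0.707, 0.001]
force: [0.1, -0.1, 6.3]
grip_width: 0.344
grip_force: 39.0
```

>>> step_arm(increments=[[[0,0,0],[0,0,0],0],[[0,0,-5],[0,0,0],0],[[0,0,-10],[0,0,0],0],[[0,0,-10],[0,0,0],0]])

```text
time_s: 18.75
eef_pos: [435.9, 13.1, 110.2]
ee_rot: [0.004, 0.707, 0.707, 0.002]
force: [0.2, -0.2, -0.2]
grip_width: 0.344
grip_force: 40.0
```

Run:
```python
from h import *
w=ctrl.capture("wrist");cv2.imwrite("pics/w11.png",w["img"][150:,100:540,::-1])
plan((645,-39,105,2.6))
```

```text
t 18.8 now [434.7  13.3 108.1] -0.0
go (645, -39, 105, 2.6) [-5.22, 21.03, 0.42] [0.3, 0.1, -2.6]
```

View pics/w11.png

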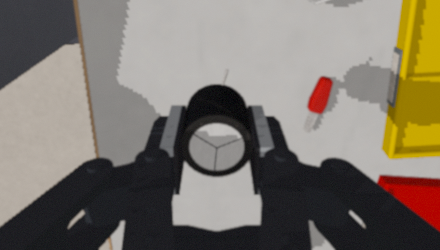

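The cap is held square, at crop (217,140), with a lead toward +y. Now to the near yellow bay.

>>> step_arm(increments=[[[-2,6,0],[0,0,-2.6],0],[[-4,12,0],[0,0,-2.6],0],[[-5.4,17,0],[0,0,-2.6],0],[[-5.4,21,0],[0,0,-2.6],0],[[-5.4,21,0],[0,0,-2.6],0],[[-5.4,21,5],[0,0,-2.6],0],[[-5.4,21,6],[0,0,-2.6],0],[[-5.4,21,6],[0,0,-2.6],0]])

```text
time_s: 19.8
eef_pos: [643.3, -40.6, 46.3]
ee_rot: [-0.0, 0.691, 0.723, -0.0]
force: [0.0, -0.4, 0.7]
grip_width: 0.345
grip_force: 40.0
```

Run:
```python
from h import *
w=ctrl.capture("wrist");cv2.imwrite("pics/w12.png",w["img"][80:,100:540,::-1])
plan((645,-41,10,2.6))
```

```text
t 19.85 now [644.  -40.7  47.4] 2.6
go (645, -41, 10, 2.6) [-0.03, 0.09, 3.74] [0.1, 0.0, -0.0]
```

View pics/w12.png

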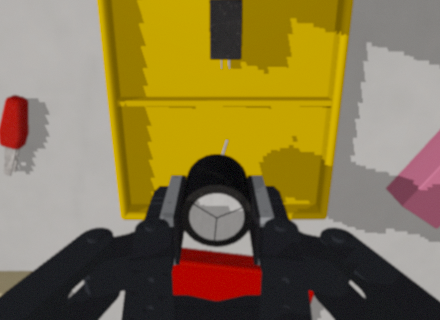

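The cap is over the near bay, past the divider at crop row 102. Lower, release, then go over the carton.

>>> step_arm(increments=[[[0,0.1,3],[0,0,0],0],[[0,0.1,3.7],[0,0,0],0],[[0,0.1,3.7],[0,0,0],0],[[0,0.1,3.7],[0,0,0],60],[[0,0.1,3.7],[0,0,0],60],[[0,0.1,3.7],[0,0,0],60],[[0,0.1,-2],[0,0,0],60],[[0,0.1,-8],[0,0,0],70]])

```text
time_s: 20.85
eef_pos: [644.3, -40.6, 127.1]
ee_rot: [-0.001, 0.691, 0.723, -0.0]
force: [0.3, 0.4, -0.3]
grip_width: 0.699
grip_force: 0.0
```

>>> step_arm(increments=[[[-5,-6,0],[0,0,-3],90],[[-9,-11,0],[0,0,-3],90],[[-11,-14.5,0],[0,0,-3],90],[[-11,-14.5,0],[0,0,-3],90],[[-11,-14.5,0],[0,0,-3],90]])

```text
time_s: 21.48
eef_pos: [505.3, -157.0, 126.4]
ee_rot: [0.0, 0.672, 0.741, 0.0]
force: [0.1, 0.5, -0.4]
grip_width: 0.9
grip_force: 0.0
```

Run:
```python
from h import *
w=ctrl.capture("wrist");np.savez("w13.npz",**w);cv2.imwrite("pics/w13.png",w["img"][:,:,::-1])
H=hsv(w);h,s,v=[H[...,i].astype(int) for i in range(3)]
for n,m,z in(("carton",(h>8)&(h<32)&(s>50)&(s<150)&(v>120),22),("red",((h<6)|(h>174))&(s>170),15),("black",v<60,24)):
    for k in blobs(m[:310],150)[:3]: print(n,rect(w,k,z),k.reshape(-1,2).mean(0).round(),cv2.contourArea(k))
plan((502,-164,10,5))
```

```text
carton (array([ 503.6, -164.1]), array([58.4, 29.3], dtype=float32), 94.5) [314. 210.] 2451.5
carton (array([ 341.1, -193.4]), array([160.5,   2.6], dtype=float32), 90.0) [112. 218.] 317.0
red (array([ 641.9, -186.5]), array([145.5, 129.8], dtype=float32), 84.5) [467. 237.] 19724.0
red (array([520.7, -25.2]), array([29.7, 12.5], dtype=float32), 77.7) [359.  22.] 673.5
black (array([304. , -64.6]), array([76.5, 64. ], dtype=float32), 4.0) [46. 49.] 8919.5
black (array([642.9, -40.4]), array([46.3, 30.3], dtype=float32), 17.9) [531.  63.] 2465.5
black (array([ 590.1, -229.7]), array([50.7, 21.4], dtype=float32), 123.8) [410. 292.] 740.0
t 21.52 now [ 505.6 -156.7  126.2] 5.6
go (502, -164, 10, 5) [-0.69, -0.43, 11.62] [0.0, 0.0, 0.6]
```

View pics/w13.png

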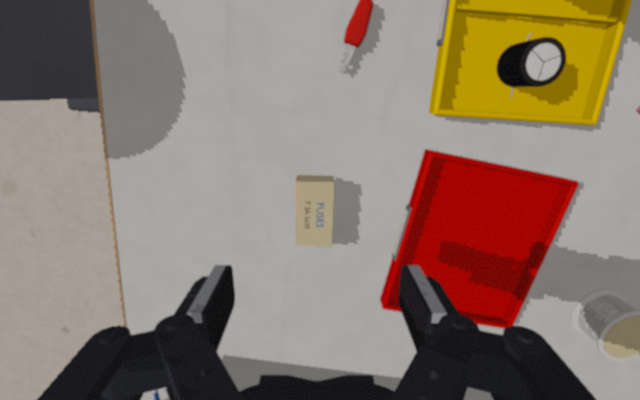

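The cap stands in the near yellow bay, at (531,62). The cream "FUSES" carton is at (315,210), and the red tray at (480,237) has yaw of about -5.5°.

>>> step_arm(increments=[[[-0.8,-0.3,5],[0,0,1],75],[[-0.8,-0.3,9],[0,0,1],75],[[-0.8,-0.3,11.8],[0,0,1],75],[[-0.8,-0.3,11.8],[0,0,1],75],[[-0.8,-0.3,11.8],[0,0,1],0],[[-0.8,-0.3,11.8],[0,0,1],0],[[-0.8,-0.3,11.8],[0,0,1],0],[[-0.8,-0.3,11.8],[0,0,1],0]])

```text
time_s: 22.52
eef_pos: [503.6, -165.6, 9.5]
ee_rot: [0.001, 0.678, 0.735, 0.0]
force: [-0.3, 1.5, 5.7]
grip_width: 0.338
grip_force: 40.6
```

>>> step_arm(increments=[[[0,0,0],[0,0,0],0],[[0,0,-5],[0,0,0],0],[[0,0,-10],[0,0,0],0],[[0,0,-10],[0,0,0],0]])

```text
time_s: 23.02
eef_pos: [504.3, -166.2, 112.0]
ee_rot: [0.004, 0.678, 0.735, 0.001]
force: [0.0, 0.3, -0.9]
grip_width: 0.337
grip_force: 39.9
```

Run:
```python
from h import *
plan((643,-187,107,-5.5))
```

```text
t 23.02 now [ 504.3 -166.2  112. ] 4.6
go (643, -187, 107, -5.5) [-3.18, 13.65, 0.61] [0.4, 0.2, 10.1]
```

>>> step_arm(increments=[[[-1,5,0],[0,0,4],0],[[-2,10,0],[0,0,8],0],[[-3.2,13.7,0],[0,0,10],0],[[-3.2,13.7,0],[0,0,10],0],[[-3.2,13.7,5],[0,0,10],0],[[-3.2,13.7,6],[0,0,10],0],[[-3.2,13.7,6],[0,0,10],0]])

```text
time_s: 23.9
eef_pos: [641.4, -186.2, 48.3]
ee_rot: [-0.0, 0.74, 0.673, -0.0]
force: [0.6, 0.4, -0.1]
grip_width: 0.339
grip_force: 40.0
```

Run:
```python
from h import *
w=ctrl.capture("wrist");cv2.imwrite("pics/w14.png",w["img"][80:,100:540,::-1])
plan((643,-187,12,-5.5))
```

```text
t 23.95 now [ 642.  -186.5   49.5] -5.4
go (643, -187, 12, -5.5) [-0.04, 0.1, 3.75] [0.1, 0.0, 0.1]
```

View pics/w14.png

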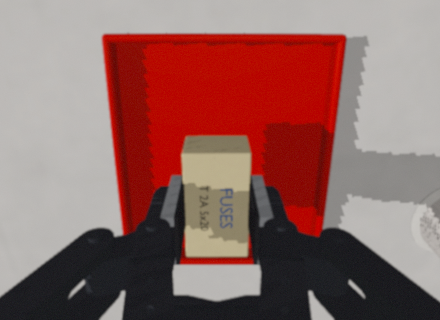

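The carton is held level and centred over the red tray, at crop (217,195). Lower, release and retreat.

>>> step_arm(increments=[[[0,0,3],[0,0,0],0],[[0,0,3.7],[0,0,0],0],[[0,0,3.7],[0,0,0],0],[[0,0,3.7],[0,0,0],60],[[0,0,3.7],[0,0,0],60],[[0,0,3.7],[0,0,0],60],[[0,0,-2],[0,0,0],60],[[0,0,-8],[0,0,0],60]])

```text
time_s: 24.95
eef_pos: [641.4, -186.1, 129.1]
ee_rot: [-0.001, 0.74, 0.673, -0.0]
force: [0.2, -0.4, 0.1]
grip_width: 0.6
grip_force: 0.0
```

>>> step_arm(increments=[[[0,-6,-8],[0,0,0],60],[[0,-12,-10],[0,0,0],60],[[0,-18,-10],[0,0,0],60],[[-3,-22,-10],[0,0,0],60],[[-3,-22,-10],[0,0,0],60],[[-3,-22,-10],[0,0,0],60]])

```text
time_s: 25.7
eef_pos: [420.0, -195.7, 228.5]
ee_rot: [0.0, 0.74, 0.672, 0.0]
force: [0.2, 0.6, -0.3]
grip_width: 0.598
grip_force: 0.0
```

Run:
```python
from h import *
w=ctrl.capture("wrist");t=ctrl.capture("top");s=ctrl.sense();print(s["time_s"],s["force"])
for n,c in(("wrist",w),("top",t)):
    H=hsv(c);h,q,v=[H[...,i].astype(int) for i in range(3)]
    for nm,m,z in(("carton",(h>8)&(h<34)&(q>40)&(q<170)&(v>110),25),("redtray",((h<6)|(h>174))&(q>170),15),("black",v<60,20),("green",(h>45)&(h<85)&(q>80),15),("orange",(h>8)&(h<20)&(q>120),15)):
        for k in blobs(m,25):
            r=rect(c,k,z)
            if r[1][0]<160 and 400<r[0][0]<720 and abs(r[0][1]+20 if n=="wrist" else r[0][1])<380: print(n,nm,r)
cv2.imwrite("pics/end.png",np.vstack([cv2.resize(w["img"],(480,300)),cv2.resize(t["img"][140:290,185:425],(480,300))])[:,:,::-1])
```

```text
25.8 [-0.10950152 -0.03323186  0.78342548]
wrist carton (array([ 639.7, -187.4]), array([56.1, 33.3], dtype=float32), 85.1)
wrist carton (array([638. , -67.7]), array([132.9,  37.7], dtype=float32), 175.8)
wrist carton (array([ 615.7, -182.5]), array([50.4,  3. ], dtype=float32), 85.4)
wrist redtray (array([ 641.3, -186.9]), array([144.8, 130.4], dtype=float32), 84.5)
wrist black (array([640.5, -52.4]), array([37.8,  8.5], dtype=float32), 175.8)
top carton (array([642.7,  -4.7]), array([151.4, 133.1], dtype=float32), 92.7)
top carton (array([ 641.3, -185.6]), array([56.9, 33. ], dtype=float32), 86.1)
top redtray (array([ 644.1, -187. ]), array([142.7, 124.7], dtype=float32), 84.6)
top black (array([ 485.3, -299.4]), array([153. ,  52.7], dtype=float32), 135.5)
top black (array([641.3,  34.7]), array([21.7, 13.8], dtype=float32), 88.3)
top green (array([496.7, 344. ]), array([30.7, 14.1], dtype=float32), 96.7)
top orange (array([501.4, 265.1]), array([19. , 13.5], dtype=float32), 90.3)
```

View pics/end.png

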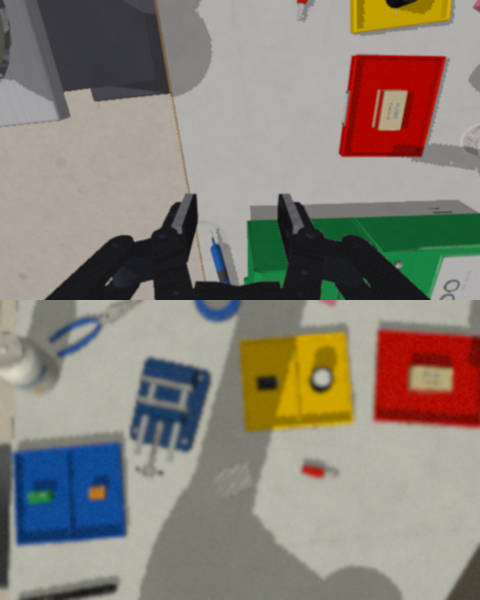

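The final view shows green (40,497) and orange (97,492) in the blue bays, relay (267,382) and cap (321,378) in the yellow bays, and the carton (431,378) in red. The clip and heatsink haven't moved.

```bash
python3 -c "
from rig import ctrl
print(ctrl.finish_job())"
```

```text
the job is handed in; nothing more can be done
None
```

I handed the job in at about 26 s (limit 102 s): all five parts are in their assigned trays and bays, the same way up, and the heatsink and red clip were left where they were.

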